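# Find the hidden lid latch of the light source and eject its lamp

### The job

The lamp of the halogen light source has to be changed. Feel along the top front edge of the box for the release groove, press the latch inside it so that the lid springs fully open, then push the ejector lever in the bay all the way over, away from the front, so that the lamp rises out of its holder. Do not touch the lamp itself, and leave the other things on the bench where they are.

Things in the scene. Friction and masses are not known exactly. Their poses are not given: they have to be found in the camera images.
- light_source: white box fixed on the bench, 190 mm deep (its x), 282 wide (its y), 95 high; origin at the centre of its underside, z up; x points from the front (nearest the robot) to the lid's hinge at the back. Knob and switch low on the front stick out 16 mm and stay below z 51 mm. With the lid up the bay is open above: x -75 to 88, y -135 to 54 mm, floor z 30 mm
- edge_mid (a point): middle of the box's top front edge (box frame -95, 0, 95 mm; axes as the box), on a dark grey rail 270 mm long in y, flat front face from z 62 to 95 mm, 18 mm deep. It is five butted modules of 54 mm, centred at y -108, -54, 0, 54, 108 mm. Four are solid; one, at any of the five places, is the release groove. Which one is not reported: feel or look
- latch (a joint): latch key in the groove; a notch open to front and top, 49 mm wide between 2 mm walls. The key is a grey upright plate 10 mm behind the rail's face, z 62 to 92 mm. Value: travel in m along the box's x, 0 at rest, 0.007 fully in; 2.5 N to start, 6 N fully in; springs back. The lid is let go at 0.004 to 0.0045
- lid (a joint): lid angle, rad: 0 shut and latched, 1.75 fully open, leaning back a little. Its hinge lies along y at the back of the box (x 90, z 91 mm); the plate is 164 mm long. Once let go, its spring raises it slowly by itself in 2 to 4 s and keeps it up; a hand above it only holds it back
- lever (a joint): angle of the lamp ejector lever, rad: 0 leaning 0.45 rad towards the front (lamp seated), 0.9 fully pushed over towards the back (lamp raised 14 mm). It stays where it is left; 1.5 N at the grip to 4 N lower down move it. Its pivot lies along y at x 20, z 40 mm in the box's frame
- lever_tip (a point): top of the lever's black grip, 20 mm wide (y), 9 mm thick (x) and 20 mm high, at the box's y -75 mm, 48 mm from the pivot; reported also while the lid is shut over it. Around it the bay is free from y -135 to -30 mm and from x -60 to 80 mm above z 50 mm
- lamp: halogen reflector lamp of glass, 49 mm diameter, lying with its axis along the box's y; origin on its axis, 58 mm above the box's underside when seated; occupies y -17 to 31 mm, x -21 to 29 mm of the box. It must not be touched; it rises 15.6 mm per rad of the lever
- lamp_carton: loose white carton, 91x130x95 mm, bystander
- sample_jar_1: loose screw-cap sample jar, 63 mm diameter, 75 mm high, bystander
- sample_dish: loose black dish full of seed, 109 mm diameter, 35 mm high, bystander
- tape_roll: loose roll of tape lying flat, 92 mm diameter, 19 mm high, bystander
- spatula: loose thin metal spatula, 22x174x6 mm, lying on the bench, bystander

How it is judged (in metres and radians):
On the way, in this order (a step that is already met when the one before it is completed fails the run):
1. the latch key inside the groove is pressed in (value of joint latch above 0.0045 m), for 0.04 s.
2. the lid has sprung open and stands up (value of joint lid above 1.6 rad), for 0.2 s.
3. the ejector lever is pushed over and the lamp has risen (value of joint lever above 0.78 rad and z of lamp in the frame of light_source above 0.069 m), for 0.2 s.
At the end, for the whole second after the job is handed in: the lid stands open (above 1.6 of 1.75 rad), the ejector lever rests pushed over (above 0.78 of 0.9 rad), the lamp stands at least 11 mm above its seat, and the latch key has sprung back (under 1.5 mm) (all of step 3 and value of joint latch below 0.0015 m and value of joint lid above 1.6 rad and velocity of joint lever below 0.05 rad/s); the robot touches nothing.
It fails at once if the lamp is touched (contact force between any of the fingers, the arm and lamp above 0.3 N).
It fails at once if a bystander is lifted or shoved more than 30 mm (distance of any of lamp_carton, sample_jar_1, sample_dish, tape_roll, spatula from where it was at the start of the episode above 0.03 m).
It also fails if it takes over 64 s, if anything falls off the work surface, if the arm or the gripper's body presses on something with over 40 N, if the wrist force passes 120 N, or if a joint passes its speed limit or range.

### The arm

A 6-joint arm with a two-finger parallel gripper is mounted at the origin on a cart in front of the work surface, level with it; the furniture and walls round the work are solid. World frame = base frame: x ahead of the robot, y to its left, z up, the work surface at z = 0. Lengths are in m, angles in degrees, forces in N, time in s.
With the tool pointing down it reaches from about 0.25 to 0.725 m from the base axis. Payload 9.7 kg.
Tool frame: the origin (TCP) lies at the very end of the fingers, on their centre line; the grasp point (between the pads) lies grasp_offset behind it (grasp_offset is the distance from the TCP to the grasp point, in m); z points along the fingers, y is the line along which they close (so a half turn about z gives the same grasp; the last joint's range is limited). The gripper opens to 85 mm and grips with 20 to 120 N. Pads are 22 mm wide; open, the fingers measure 114 mm over their backs; the gripper's body (76 mm by 85 mm) begins 54 mm behind the grasp point. The pads swing forward as they close: fully open they stand 13 mm farther back than shut.
Start: joints at [64.458, 4.979, 10.078, 95.1, 0, 90], TCP at [0.237, 0.496, 0.231] pointing down, gripper open.
Joint ranges: [-179.16, 179.16], [-48.56, 103.87], [-65.8, 70.77], [-126.05, 130.52], [-82.76, 87.17], [-180, 180]. Speed limits (degrees/s): [127.2, 127.2, 147.25, 180, 180, 180].

### API

Orientations are given as [roll, pitch, yaw] about the fixed x, y, z axes, in that order (R = Rz(yaw) Ry(pitch) Rx(roll)).
In Python, from workcell import get_obs, camera, calibration, job_done, recognise, cut_out, mark_of, grasp_offset gives the robot as it stands.
- The arm moves only by the tool servo_tool, never from a script. Its argument "moves" is a list of rows, each a list of 3 entries, a list of its own where there are three numbers: the turn, a rotation vector about the tool's x, y, z in degrees, then the shift along the tool's x, y, z in m, then the opening in per cent of the stroke, from 0 (shut) to 100 (fully open). In form: [[[ax, ay, az], [x, y, z], claw], ...]. A call has 1 to 12 rows; each row shifts and turns the commanded pose from where the row before left it, along the tool's axes as they then stand; what a row does not reach is not made up. A row lasts 1/10 s, in which the tool goes at most 50 mm and 8.59 degrees, less where a joint would pass 70% of its speed; a pose out of reach is approached as far as the arm can. A call is refused whole if a number of a shift passes 0.05 or a number of a turn 8.59, either way. A call with a gripper value outside its range is refused whole. The fingers move at their own pace and stop on an object; "force" is the grip in N (left out, the last holds). Time passes only in rows, so rows that do not move let the fingers close. It gives the time, the measured TCP pose, the force, the opening and the grip force at its end, in the units of the state.
- get_obs(): the state, without advancing time (a new reading comes with each control period).
- camera(name): name is "scene" or "top" or "wrist"; returns (picture, depth): 480x640x3 uint8, red, green, blue; 480x640 float32, m along the optical axis (not along the pixel's ray), 0 where there is no reading.
- calibration(name): a dict with "camera_matrix" (3x3 intrinsics, pixels), "dist" ([k1, k2, p1, p2, k3] as OpenCV has them; the pictures are not rectified), "R" (3x3) and "t" (3): a world point X has camera coordinates R X + t. Camera axes: x right, y down, z forward; pixel columns grow to the right and rows downward; lengths in m; the calibration is good to about 2 mm. A picture is of the moment at which its call begins: read the wrist's pose just before it. calibration takes no time and is no camera call; for the wrist camera it gives the pose at the moment of the call.
- job_done(): hands the job in; it is judged then, once.
Trained networks look in the newest picture that a camera, given by its name, has taken for a name from the list of things; names that differ only in an ending like _2 or _b are one class to them, and where a whole thing is asked for, a point or a joint stands for the part that bears it (a point fixed in the world has none). Each returns a list of dicts, best first, with "score" (0 to 1); they miss things now and then, are a little off and sometimes report something else, mostly with a low value. They report only what shows in the picture. A call takes as long as a camera call.
- recognise(name, camera): "xyz" ([x, y, z] in m, in the coordinates of the camera as it stood for that picture, good to about 4 mm: the middle of the surface that is visible of it).
- cut_out(name, camera): "mask" (480x640 bool, what is visible of it).
- mark_of(name, camera): "xyz" ([x, y, z] in m, in the coordinates of the camera as it stood for that picture, good to about 4 mm: a listed point, or the origin of a listed thing).
The state is a dict: "time": time; "q": joint angles; "qd": joint speeds; "joint_efforts": joint torques, N m; "ee_pos": TCP position; "tcp_rot": TCP orientation; "wrist_force": force on the tool from outside, world axes, zero at the start; "torque": the same for the moment, N m; "opening": finger opening in m; "grasp_force": force on a finger pad.
Only numpy, scipy, OpenCV 4.12 (cv2) and the standard library are available. Lean on these libraries where they do the work, as an engineer would, in place of code of your own. Each camera call takes 0.05 s, during which the arm holds its last target. There are 200 camera calls.

## Working session

There is one attempt and no reset: what is moved stays moved. The work goes in short steps, Python scripts to look and compute and a tool call to move; the robot and the scene stay as the last step left them, time stands still between calls to the robot, and variables do not carry over. Pictures are saved under pics/ and viewed, at most 10 in all, crops included, and the job is handed in when it is done.

Besides the shell and the picture viewer there is one more tool, called after "Call:" as name([rows], argument=value, ...), one row to a line, values as JSON. servo_tool: Moves the arm, as the interface text tells. Its arguments: {"type":"object","properties":{"moves":{"type":"array"},"force":{"type":"number"}},"required":["moves"]}

```bash
mkdir -p pics; cat > h.py <<'E'
import numpy as np, cv2
from workcell import *
def w(c,p):
    k=calibration(c); return np.array(k["R"]).T@(np.array(p)-np.array(k["t"]))
def pix(c,X):
    k=calibration(c); r,_=cv2.Rodrigues(np.array(k["R"]))
    return cv2.projectPoints(np.float64(X).reshape(-1,1,3),r,np.float64(k["t"]),np.array(k["camera_matrix"]),np.array(k["dist"]))[0].reshape(-1,2)
def cloud(c,d):
    k=calibration(c); v,u=np.nonzero(d>0)
    n=cv2.undistortPoints(np.float64(np.c_[u,v]).reshape(-1,1,2),np.array(k["camera_matrix"]),np.array(k["dist"])).reshape(-1,2)
    z=d[v,u]; P=np.c_[n*z[:,None],z]
    return (P-np.array(k["t"]))@np.array(k["R"]),u,v
E
python3 - <<'E'
from h import *
ims=[]
for c in ("scene","top"):
    im,d=camera(c); np.save(c+"_d.npy",d); cv2.imwrite(f"pics/{c}.png",im[:,:,::-1])
    for n in ("light_source","edge_mid","lever_tip"):
        print(c,n,[(np.round(w(c,r["xyz"]),3),round(r["score"],2)) for r in mark_of(n,c)[:2]])
    for n in ("latch","lamp_carton","sample_jar_1","sample_dish","tape_roll","spatula"):
        print(c,n,[(np.round(w(c,r["xyz"]),3),round(r["score"],2)) for r in recognise(n,c)[:2]])
o=get_obs();print(o["time"],o["ee_pos"],o["tcp_rot"],o["opening"],grasp_offset)
E
```

```text
scene light_source [(array([0.559, 0.153, 0.   ]), 0.84)]
scene edge_mid [(array([0.468, 0.147, 0.09 ]), 0.75), (array([ 0.357, -0.438,  0.003]), 0.45)]
scene lever_tip []
scene latch [(array([0.536, 0.094, 0.09 ]), 0.61), (array([0.367, 0.001, 0.001]), 0.36)]
scene lamp_carton [(array([ 0.519, -0.335,  0.083]), 0.66)]
scene sample_jar_1 []
scene sample_dish [(array([0.491, 0.415, 0.034]), 0.94)]
scene tape_roll [(array([ 0.351, -0.445,  0.02 ]), 0.57)]
scene spatula [(array([0.367, 0.002, 0.003]), 0.58)]
top light_source [(array([ 0.554,  0.151, -0.   ]), 0.71)]
top edge_mid [(array([ 0.402,  0.01 , -0.003]), 0.5)]
top lever_tip []
top latch [(array([0.466, 0.199, 0.081]), 0.48)]
top lamp_carton [(array([ 0.544, -0.314,  0.095]), 0.83)]
top sample_jar_1 [(array([ 0.357, -0.275,  0.074]), 0.69), (array([0.467, 0.198, 0.085]), 0.25)]
top sample_dish [(array([0.517, 0.402, 0.032]), 0.78)]
top tape_roll [(array([ 0.358, -0.44 ,  0.02 ]), 0.72)]
top spatula []
1.0 [0.23714436 0.49624774 0.23128153] [-1.79999098e+02  1.52296351e-03  1.54455941e+02] 0.08516799586821758 0.0187
```

View pics/scene.png

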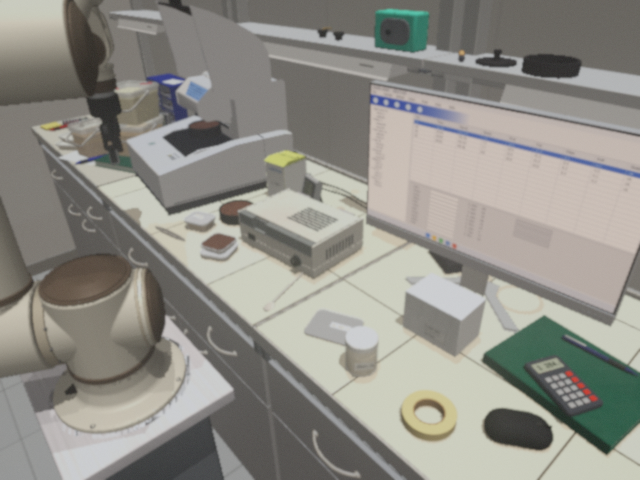

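View pics/top.png

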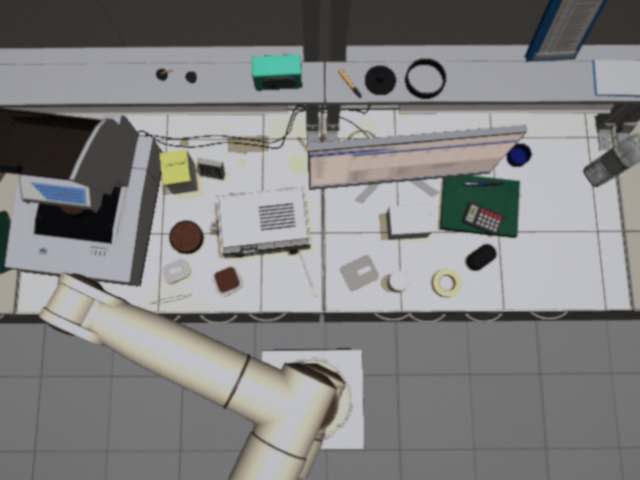

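```bash
python3 - <<'E'
from h import *
d=np.load("top_d.npy"); P,u,v=cloud("top",d)
m=(P[:,2]>.085)&(P[:,2]<.105)&(P[:,1]>-.05)&(P[:,1]<.35)&(P[:,0]>.4)&(P[:,0]<.72)
Q=P[m]; r=cv2.minAreaRect(np.float32(Q[:,:2])); print("z",np.median(Q[:,2]),r,cv2.boxPoints(r))
# low spots near the front edge
box=cv2.boxPoints(r)
k=calibration("top");print(-np.array(k["R"]).T@k["t"]); k=calibration("scene");print(-np.array(k["R"]).T@k["t"])
for y in np.arange(.0,.31,.01):
    s=(abs(P[:,1]-y)<.005)&(P[:,0]>.42)&(P[:,0]<.5)&(P[:,2]>.04)
    t=s&(P[:,2]>.088)
    t2=s&(P[:,2]>.06)&(P[:,2]<.088)
    print(round(y,2),np.round(P[t,0].min(),3) if t.any() else None,t2.sum())
E
```

```text
z 0.09471634405364873 ((0.5598928928375244, 0.11670265346765518), (0.19331495463848114, 0.34945231676101685), 6.274321556091309) [[ 0.44471878  0.27981862]
 [ 0.48290998 -0.06754049]
 [ 0.675067   -0.04641332]
 [ 0.6368758   0.3009458 ]]
[ 0.1191712  -0.01165723  1.89390426]
[-0.10595746 -0.72728546  0.67071053]
0.0 0.479 4
0.01 0.475 5
0.02 0.475 4
0.03 0.472 5
0.04 0.472 6
0.05 0.472 10
0.06 0.469 8
0.07 0.468 5
0.08 0.467 5
0.09 0.467 6
0.1 0.465 9
0.11 0.465 10
0.12 0.465 8
0.13 0.462 6
0.14 0.46 6
0.15 0.459 7
0.16 0.459 7
0.17 0.46 10
0.18 0.467 15
0.19 0.467 16
0.2 0.464 17
0.21 0.464 13
0.22 0.454 13
0.23 0.451 10
0.24 0.45 8
0.25 0.45 11
0.26 0.449 5
0.27 0.449 9
0.28 0.448 6
0.29 None 0
0.3 None 0
```

The groove shows as a notch in the rail at world y≈0.18–0.21, which puts it at the box's y=+54 module. In the top view the box spans cols 218–308 and rows 190–255, with a notch around col 245. I'll move in for a wrist view to confirm and refine this.

```bash
cat >> h.py <<'E'
from scipy.spatial.transform import Rotation as Ro
def go(X,yaw=None):
    o=get_obs(); R=Ro.from_euler("xyz",o["tcp_rot"],degrees=True)
    print("t",o["time"],"pos",np.round(o["ee_pos"],4),"rot",np.round(o["tcp_rot"],2),"F",np.round(o["wrist_force"],1),"q",np.round(o["q"],1))
    if yaw is not None:
        T=Ro.from_euler("xyz",[180,0,yaw],degrees=True); print("turn",np.round((R.inv()*T).as_rotvec(degrees=True),2)); R=T
    print("shift (after turn)",np.round(R.inv().apply(np.array(X)-o["ee_pos"]),4))
E
python3 - <<'E'
from h import *
k=calibration("wrist");o=get_obs();R=Ro.from_euler("xyz",o["tcp_rot"],degrees=True)
c=-np.array(k["R"]).T@k["t"]; print("cam in tool",R.inv().apply(c-o["ee_pos"]),"axis",R.inv().apply(np.array(k["R"])[2]))
print(np.array(k["camera_matrix"])[0,0])
go([.39,.16,.26],186)
E
```

```text
cam in tool [ 7.23747601e-02 -1.41978943e-04 -1.43098922e-01] axis [-2.85804569e-01  1.31709701e-04  9.58287917e-01]
418.3391406485685
t 1.0 pos [0.2371 0.4962 0.2313] rot [-180.      0.    154.46] F [ 0.1  0.1 -0.3] q [64.5  5.  10.1 95.1 -0.  90. ]
turn [ -0.     0.   -31.54]
shift (after turn) [-0.1169 -0.3504 -0.0287]
```

Call:
servo_tool([
  [[0,0,-8],[-0.014,-0.044,-0.004],0],
  [[0,0,-8],[-0.014,-0.044,-0.004],0],
  [[0,0,-8],[-0.014,-0.044,-0.004],0],
  [[0,0,-7.5],[-0.014,-0.044,-0.004],0],
  [[0,0,0],[-0.014,-0.044,-0.004],0],
  [[0,0,0],[-0.014,-0.044,-0.004],0],
  [[0,0,0],[-0.014,-0.044,-0.004],0],
  [[0,0,0],[0,0,0],0],
  [[0,0,0],[0,0,0],0],
], force=60)

```text
time: 1.9
ee_pos: [0.3062, 0.1865, 0.2596]
tcp_rot: [180.0, 0.0, -174.2]
wrist_force: [0.7, 0.1, 0.1]
opening: 0.0002
grasp_force: 0.0
```

```bash
python3 - <<'E'
from h import *
go([.39,.16,.26],186)
im,d=camera("wrist"); cv2.imwrite("pics/w1.png",im[:,:,::-1]); np.save("w1.npy",d)
for n in ("light_source","edge_mid"): print(n,[(np.round(w("wrist",r["xyz"]),4),round(r["score"],2)) for r in mark_of(n,"wrist")[:2]])
print("latch",[(np.round(w("wrist",r["xyz"]),4),round(r["score"],2)) for r in recognise("latch","wrist")[:3]])
P,u,v=cloud("wrist",d)
m=(P[:,2]>.088)&(P[:,2]<.1)&(P[:,0]>.4)&(P[:,0]<.72)&(P[:,1]>-.02)&(P[:,1]<.34); Q=P[m]
print("topz",np.median(Q[:,2]))
xs,ys=[],[]
for y in np.arange(.02,.29,.005):
    s=abs(Q[:,1]-y)<.0025
    if s.any(): xs.append(Q[s,0].min()); ys.append(y)
print([(round(y,3),round(x,4)) for x,y in zip(xs,ys)])
print("y range",np.percentile(Q[:,1],[0.1,99.9]), "x max",Q[:,0].max())
E
```

```text
t 1.9 pos [0.3062 0.1865 0.2596] rot [ 1.7996e+02  4.0000e-02 -1.7425e+02] F [0.7 0.1 0.1] q [ 31.3 -20.1  -9.1 100.9   0.   25.6]
turn [ 0.04  0.04 -0.25]
shift (after turn) [-0.0806 -0.0352 -0.0004]
light_source []
edge_mid []
latch []
topz 0.09484335049737408
[(np.float64(0.02), np.float64(0.4736)), (np.float64(0.025), np.float64(0.4731)), (np.float64(0.03), np.float64(0.4723)), (np.float64(0.035), np.float64(0.4726)), (np.float64(0.04), np.float64(0.4719)), (np.float64(0.045), np.float64(0.4709)), (np.float64(0.05), np.float64(0.4703)), (np.float64(0.055), np.float64(0.4697)), (np.float64(0.06), np.float64(0.4696)), (np.float64(0.075), np.float64(0.5171)), (np.float64(0.08), np.float64(0.511)), (np.float64(0.085), np.float64(0.5065)), (np.float64(0.09), np.float64(0.5018)), (np.float64(0.095), np.float64(0.4981)), (np.float64(0.1), np.float64(0.4954)), (np.float64(0.2), np.float64(0.4782)), (np.float64(0.205), np.float64(0.4765)), (np.float64(0.21), np.float64(0.476)), (np.float64(0.215), np.float64(0.4856)), (np.float64(0.22), np.float64(0.509))]
y range [0.00537445 0.21798265] x max 0.5321530769310404
```

View pics/w1.png

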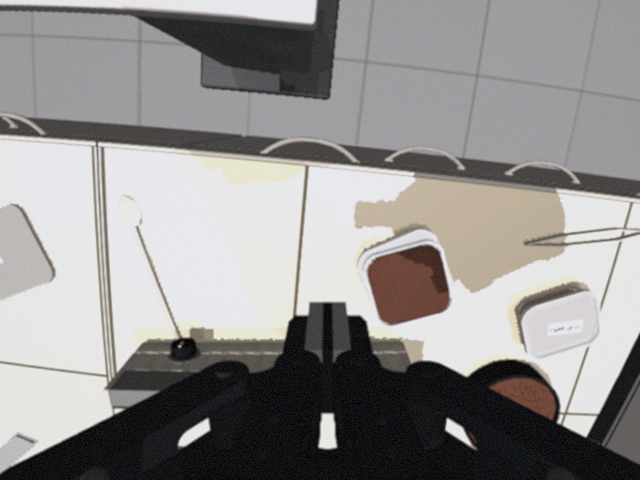

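The wrist picture has the robot side at the top. The box's front edge lies at rows 340–400 and is partly hidden by the fingers, so I'll go over the box to see the edge clear of them.

Call:
servo_tool([
  [[0,0,0],[-0.03,-0.005,0],0],
  [[0,0,0],[-0.03,-0.005,0],0],
  [[0,0,0],[-0.03,-0.005,0],0],
  [[0,0,0],[-0.03,-0.005,0],0],
  [[0,0,0],[-0.03,-0.005,0],0],
  [[0,0,0],[-0.03,-0.005,0],0],
  [[0,0,0],[0,0,0],0],
  [[0,0,0],[0,0,0],0],
])

```text
time: 2.9
ee_pos: [0.4876, 0.1774, 0.2583]
tcp_rot: [-180.0, -0.1, -173.9]
wrist_force: [-0.9, -0.2, 0.1]
opening: 0.0001
grasp_force: 0.0
```

```bash
python3 - <<'E'
from h import *
go([.39,.16,.26],186)
im,d=camera("wrist"); cv2.imwrite("pics/w2.png",im[:,:,::-1]); np.save("w2.npy",d)
for n in ("light_source","edge_mid"): print(n,[(np.round(w("wrist",r["xyz"]),4),round(r["score"],2)) for r in mark_of(n,"wrist")[:2]])
print("latch",[(np.round(w("wrist",r["xyz"]),4),round(r["score"],2)) for r in recognise("latch","wrist")[:3]])
P,u,v=cloud("wrist",d)
m=(P[:,2]>.092)&(P[:,2]<.1)&(P[:,0]>.4)&(P[:,0]<.72)&(P[:,1]>-.02)&(P[:,1]<.34); Q=P[m]
print("topz",np.median(Q[:,2]))
xs,ys=[],[]
for y in np.arange(.0,.31,.005):
    s=abs(Q[:,1]-y)<.0025
    if s.any(): xs.append(Q[s,0].min()); ys.append(y)
xs=np.array(xs);ys=np.array(ys)
g=(xs<.49)&((ys<.16)|(ys>.235)); p=np.polyfit(ys[g],xs[g],1);print("slope",np.degrees(np.arctan(p[0])),p)
print([(round(y,3),round(x-np.polyval(p,y),4)) for x,y in zip(xs,ys)])
f=Q[abs(Q[:,0]-np.polyval(p,Q[:,1])-.01)<.008]; print("y range front strip",f[:,1].min(),f[:,1].max())
E
```

```text
t 2.9 pos [0.4876 0.1774 0.2583] rot [-1.7998e+02 -1.2000e-01 -1.7394e+02] F [-0.9 -0.2  0.1] q [20.   1.5  9.5 98.1  0.  13.9]
turn [-0.02 -0.12  0.06]
shift (after turn) [ 0.0989 -0.0071 -0.0017]
light_source [(array([ 0.5621,  0.1483, -0.0016]), 0.85)]
edge_mid [(array([0.4646, 0.1439, 0.0938]), 0.73)]
latch [(array([0.4682, 0.1988, 0.0885]), 0.66)]
topz 0.09724206800315696
slope -5.652437012000754 [-0.09897494  0.47589422]
[(np.float64(0.0), np.float64(0.0013)), (np.float64(0.005), np.float64(0.0005)), (np.float64(0.01), np.float64(0.0003)), (np.float64(0.015), np.float64(0.0006)), (np.float64(0.02), np.float64(0.0004)), (np.float64(0.025), np.float64(0.0006)), (np.float64(0.03), np.float64(0.0004)), (np.float64(0.035), np.float64(0.0005)), (np.float64(0.04), np.float64(0.0004)), (np.float64(0.045), np.float64(0.0005)), (np.float64(0.05), np.float64(-0.0001)), (np.float64(0.055), np.float64(-0.0003)), (np.float64(0.06), np.float64(-0.0)), (np.float64(0.065), np.float64(-0.0003)), (np.float64(0.07), np.float64(-0.0003)), (np.float64(0.075), np.float64(-0.0002)), (np.float64(0.08),
[... 1190 characters left out ...]
, np.float64(-0.0011)), (np.float64(0.23), np.float64(-0.0012)), (np.float64(0.235), np.float64(-0.0013)), (np.float64(0.24), np.float64(-0.0014)), (np.float64(0.245), np.float64(-0.0015)), (np.float64(0.25), np.float64(-0.0016)), (np.float64(0.255), np.float64(-0.0016)), (np.float64(0.26), np.float64(-0.0015)), (np.float64(0.265), np.float64(-0.0018)), (np.float64(0.27), np.float64(-0.002)), (np.float64(0.275), np.float64(-0.0017)), (np.float64(0.28), np.float64(-0.0017)), (np.float64(0.285), np.float64(0.0167)), (np.float64(0.29), np.float64(0.0632)), (np.float64(0.295), np.float64(0.1081)), (np.float64(0.3), np.float64(0.1532))]
y range front strip 0.0020515548831782555 0.2832320746208945
```

View pics/w2.png

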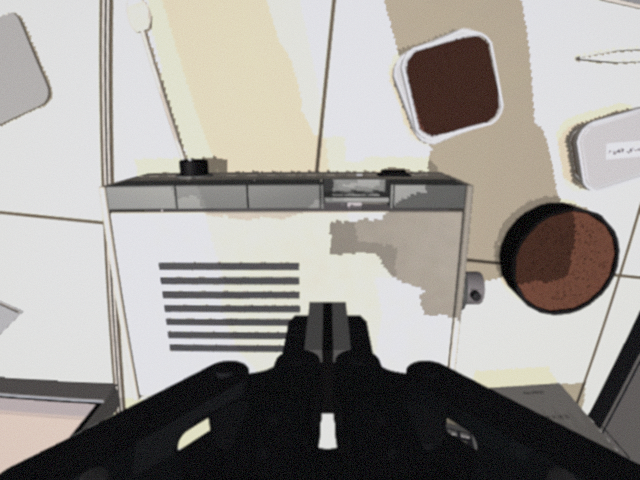

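The groove shows clearly as the fourth module, at pixel (355,190). Its centre is at world ≈(0.4555, 0.196), the box yaw is ≈6.0°, and the key's face is 10 mm further back. Next I'll come down in front of it.

Call:
servo_tool([
  [[0,0,0],[0.021,0.008,0],0],
  [[0,0,0],[0.021,0.007,0],0],
  [[0,0,0],[0.02,0.007,0.02],0],
  [[0,0,0],[0,0,0.03],0],
  [[0,0,0],[0,0,0.03],0],
  [[0,0,0],[0,0,0.03],0],
  [[0,0,0],[0,0,0.03],0],
  [[0,0,0],[0,0,0.03],0],
  [[0,0,0],[0,0,0.016],0],
  [[0,0,0],[0,0,0],0],
  [[0,0,0],[0,0,0],0],
])

```text
time: 4.2
ee_pos: [0.4237, 0.1918, 0.0742]
tcp_rot: [180.0, 0.0, -174.0]
wrist_force: [0.4, -0.1, 0.8]
opening: -0.0001
grasp_force: 0.0
```

```bash
cat >> h.py <<'E'
a=np.radians(6.05); EX=np.array([np.cos(a),np.sin(a),0]); EY=np.array([-np.sin(a),np.cos(a),0]); E0=np.array([.461,.1426,0])+.095*EX
def bx(p): p=np.array(p)-E0; return np.round([p@EX,p@EY,p[2]],4)
def wb(p): return E0+p[0]*EX+p[1]*EY+np.array([0,0,p[2]])
E
python3 - <<'E'
from h import *
print("box frame",bx(get_obs()["ee_pos"]))
go(wb([-.098,.054,.072]),186)
E
```

```text
box frame [-0.1269  0.0529  0.0742]
t 4.2 pos [0.4237 0.1918 0.0742] rot [ 1.7998e+02  5.0000e-02 -1.7402e+02] F [ 0.4 -0.1  0.8] q [ 24.4  -6.8 -19.   77.8   0.   18.4]
turn [ 0.02  0.05 -0.02]
shift (after turn) [-0.0289  0.0011  0.0022]
```

Call:
servo_tool([
  [[0,0,0],[-0.01,0.001,0.002],0],
  [[0,0,0],[-0.01,0,0],0],
  [[0,0,0],[-0.006,0,0],0],
  [[0,0,0],[-0.003,0,0],0],
  [[0,0,0],[0,0,0],0],
])

```text
time: 4.7
ee_pos: [0.4531, 0.1956, 0.0712]
tcp_rot: [-180.0, -0.0, -174.1]
wrist_force: [-0.3, 0.4, -0.1]
opening: -0.0001
grasp_force: 0.0
```

Call:
servo_tool([
  [[0,0,0],[-0.003,0,0],0],
  [[0,0,0],[0,0,0],0],
])

```text
time: 4.9
ee_pos: [0.4554, 0.1959, 0.0712]
tcp_rot: [-180.0, -0.0, -174.0]
wrist_force: [-2.5, 0.3, 0.9]
opening: 0.0001
grasp_force: 0.9
```

Call:
servo_tool([
  [[0,0,0],[-0.003,0,0],0],
  [[0,0,0],[-0.002,0,0],0],
  [[0,0,0],[-0.001,0,0],0],
  [[0,0,0],[0,0,0],0],
])

```text
time: 5.3
ee_pos: [0.4612, 0.1965, 0.0712]
tcp_rot: [-180.0, -0.1, -174.0]
wrist_force: [-6.6, -0.9, 2.0]
opening: -0.0
grasp_force: 2.8
```

Call:
servo_tool([
  [[0,0,0],[-0.001,0,0],0],
  [[0,0,0],[0,0,0],0],
  [[0,0,0],[0.01,0,0],0],
  [[0,0,0],[0.03,0,0],0],
  [[0,0,0],[0.035,0,0],0],
  [[0,0,0],[0.035,0,0],0],
  [[0,0,0],[0,0,-0.03],0],
  [[0,0,0],[0,0,-0.03],0],
  [[0,0,0],[0,0,-0.03],0],
  [[0,0,0],[0,0,-0.03],0],
  [[0,0,0],[0,0,-0.03],0],
  [[0,0,0],[0,0,0],0],
])

```text
time: 6.5
ee_pos: [0.3544, 0.1859, 0.2252]
tcp_rot: [179.9, 0.4, -174.0]
wrist_force: [0.2, -0.8, -0.4]
opening: -0.0002
grasp_force: 0.0
```

Call:
servo_tool([
  [[0,0,0],[0,-0.03,-0.02],0],
  [[0,0,0],[0,-0.03,-0.02],0],
  [[0,0,0],[0,-0.03,-0.01],0],
  [[0,0,0],[0,-0.03,0],0],
  [[0,0,0],[0,0,0],0],
  [[0,0,0],[0,0,0],0],
  [[0,0,0],[0,0,0],0],
  [[0,0,0],[0,0,0],0],
  [[0,0,0],[0,0,0],0],
  [[0,0,0],[0,0,0],0],
  [[0,0,0],[0,0,0],0],
  [[0,0,0],[0,0,0],0],
])

```text
time: 7.7
ee_pos: [0.3656, 0.0661, 0.2713]
tcp_rot: [180.0, -0.0, -174.0]
wrist_force: [-0.1, -0.6, -0.4]
opening: -0.0
grasp_force: 0.0
```

Call:
servo_tool([
  [[0,0,0],[0,0,0],0],
  [[0,0,0],[0,0,0],0],
  [[0,0,0],[0,0,0],0],
  [[0,0,0],[0,0,0],0],
  [[0,0,0],[0,0,0],0],
  [[0,0,0],[0,0,0],0],
  [[0,0,0],[0,0,0],0],
  [[0,0,0],[0,0,0],0],
  [[0,0,0],[0,0,0],0],
  [[0,0,0],[0,0,0],0],
  [[0,0,0],[0,0,0],0],
  [[0,0,0],[0,0,0],0],
])

```text
time: 8.9
ee_pos: [0.3656, 0.0659, 0.2713]
tcp_rot: [-180.0, -0.0, -174.0]
wrist_force: [-0.2, -0.7, -1.0]
opening: -0.0
grasp_force: 0.0
```

```bash
python3 - <<'E'
from h import *
for c in ("scene","top"):
    im,d=camera(c); P,u,v=cloud(c,d); Q=np.c_[(P-E0)@EX,(P-E0)@EY,P[:,2]]
    s=(abs(Q[:,1])<.13)&(Q[:,0]>-.1)&(Q[:,0]<.16)&(Q[:,2]>.11)&(Q[:,2]<.3)
    print(c,"high pts",s.sum(),[(z,np.round(np.median(Q[s&(abs(Q[:,2]-z)<.006),0]),3)) for z in (.13,.16,.19,.22,.25)])
    print([(np.round(w(c,r["xyz"]),3),bx(w(c,r["xyz"])),round(r["score"],2)) for r in mark_of("lever_tip",c)[:2]])
    cv2.imwrite(f"pics/{c}2.png",im[:,:,::-1])
    if c=="scene": cv2.imwrite("pics/s2c.png",cv2.resize(im[140:300,180:420,::-1],None,fx=3,fy=3))
print(bx(get_obs()["ee_pos"])); go(wb([-.04,-.075,.15]),186.05)
E
```

```text
scene high pts 3926 [(0.13, np.float64(0.098)), (0.16, np.float64(0.104)), (0.19, np.float64(0.11)), (0.22, np.float64(0.115)), (0.25, np.float64(0.118))]
[(array([0.566, 0.078, 0.081]), array([ 0.0029, -0.0754,  0.0813]), 0.53)]
top high pts 2027 [(0.13, np.float64(0.098)), (0.16, np.float64(0.104)), (0.19, np.float64(0.109)), (0.22, np.float64(0.111)), (0.25, np.float64(0.115))]
[(array([0.562, 0.072, 0.084]), array([-0.0018, -0.081 ,  0.0835]), 0.52)]
[-0.1979 -0.0662  0.2713]
t 9.1 pos [0.3656 0.0659 0.2713] rot [-180.      0.   -174.05] F [-0.6  0.5  1.2] q [ 10.2 -17.9  -6.2 101.7  -0.    4.3]
turn [-0.   0.  -0.1]
shift (after turn) [-0.1579 -0.0088  0.1213]
```

View pics/s2c.png

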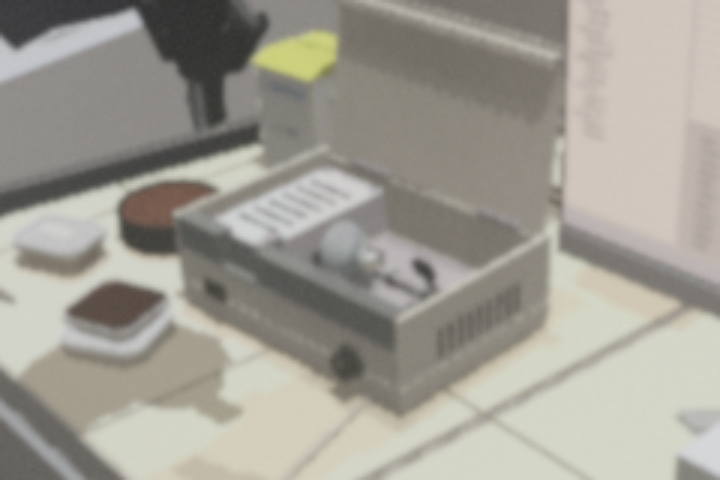

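The crop shows the lid standing open, with a measured tilt of ≈1.73 rad. The black lever grip is at crop pixel (425,275) and the lamp at (345,250). The lever tip measures (0, −77, 83) mm in the box frame, which matches the task description. Next I'll come down in front of the lever.

Call:
servo_tool([
  [[0,0,0],[-0.032,-0.003,0],0],
  [[0,0,0],[-0.032,-0.003,0],0],
  [[0,0,0],[-0.032,-0.003,0],0],
  [[0,0,0],[-0.032,0,0],0],
  [[0,0,0],[-0.03,0,0.02],0],
  [[0,0,0],[0,0,0.03],0],
  [[0,0,0],[0,0,0.03],0],
  [[0,0,0],[0,0,0.03],0],
  [[0,0,0],[0,0,0.01],0],
  [[0,0,0],[0,0,0],0],
])

```text
time: 10.1
ee_pos: [0.523, 0.0733, 0.1502]
tcp_rot: [-180.0, -0.1, -174.0]
wrist_force: [-0.1, 0.4, -0.1]
opening: -0.0
grasp_force: 0.0
```

```bash
python3 - <<'E'
from h import *
print(bx(get_obs()["ee_pos"])); go(wb([-.04,-.076,.072]),186.05)
E
```

```text
[-0.0407 -0.0755  0.1502]
t 10.1 pos [0.523  0.0733 0.1502] rot [-1.7999e+02 -1.4000e-01 -1.7404e+02] F [-0.1  0.4 -0.1] q [ 8.   1.2 -2.8 86.1 -0.   2. ]
turn [-0.01 -0.14 -0.09]
shift (after turn) [-0.0007 -0.0005  0.0782]
```

Call:
servo_tool([
  [[0,0,0],[0,0,0.026],0],
  [[0,0,0],[0,0,0.026],0],
  [[0,0,0],[0,0,0.026],0],
  [[0,0,0],[0,0,0],0],
  [[0,0,0],[-0.01,0,0],0],
  [[0,0,0],[-0.01,0,0],0],
  [[0,0,0],[-0.006,0,0],0],
  [[0,0,0],[-0.006,0,0],0],
  [[0,0,0],[-0.006,0,0],0],
  [[0,0,0],[0,0,0],0],
])

```text
time: 11.1
ee_pos: [0.5624, 0.0774, 0.0733]
tcp_rot: [180.0, 0.0, -174.0]
wrist_force: [0.9, -0.0, -0.5]
opening: -0.0002
grasp_force: 0.0
```

Call:
servo_tool([
  [[0,0,0],[-0.004,0,0],0],
  [[0,0,0],[-0.004,0,0],0],
  [[0,0,0],[-0.004,0,0],0],
  [[0,0,0],[0,0,0],0],
])

```text
time: 11.5
ee_pos: [0.574, 0.0786, 0.0733]
tcp_rot: [180.0, 0.0, -174.0]
wrist_force: [0.4, -0.1, 0.2]
opening: 0.0001
grasp_force: 0.0
```

```bash
python3 - <<'E'
from h import *
print(bx(get_obs()["ee_pos"])); go(wb([.019,-.076,.072]),186.05)
E
```

```text
[ 0.0106 -0.0756  0.0733]
t 11.5 pos [0.574  0.0786 0.0733] rot [ 1.8000e+02  3.0000e-02 -1.7404e+02] F [ 0.4 -0.1  0.2] q [ 7.8  8.8 -3.2 78.  -0.   1.8]
turn [-0.    0.03 -0.09]
shift (after turn) [-0.0084 -0.0004  0.0013]
```

Call:
servo_tool([
  [[0,0,0],[-0.004,0,0],0],
  [[0,0,0],[-0.003,0,0],0],
  [[0,0,0],[-0.002,0,0],0],
])

```text
time: 11.8
ee_pos: [0.5824, 0.0795, 0.0729]
tcp_rot: [180.0, -0.0, -174.0]
wrist_force: [-2.2, -0.5, -0.3]
opening: -0.0001
grasp_force: 1.0
```

```bash
python3 - <<'E'
from h import *
print(bx(get_obs()["ee_pos"]),get_obs()["wrist_force"])
for c in ("scene","top"):
    im,d=camera(c)
    print(c,[(bx(w(c,r["xyz"])),round(r["score"],2)) for r in mark_of("lever_tip",c)[:2]],[(bx(w(c,r["xyz"])),round(r["score"],2)) for r in mark_of("lamp",c)[:2]])
    if c=="scene": cv2.imwrite("pics/s3c.png",cv2.resize(im[160:290,220:400,::-1],None,fx=4,fy=4))
E
```

```text
[ 0.0191 -0.0756  0.0729] [-2.23592738 -0.53087176 -0.29712857]
scene [(array([-0.0554, -0.4645,  0.0024]), 0.54), (array([ 0.0413, -0.0729,  0.0856]), 0.43)] [(array([0.0045, 0.0124, 0.0741]), 0.56)]
top [] [(array([0.0053, 0.0088, 0.07  ]), 0.56)]
```

View pics/s3c.png

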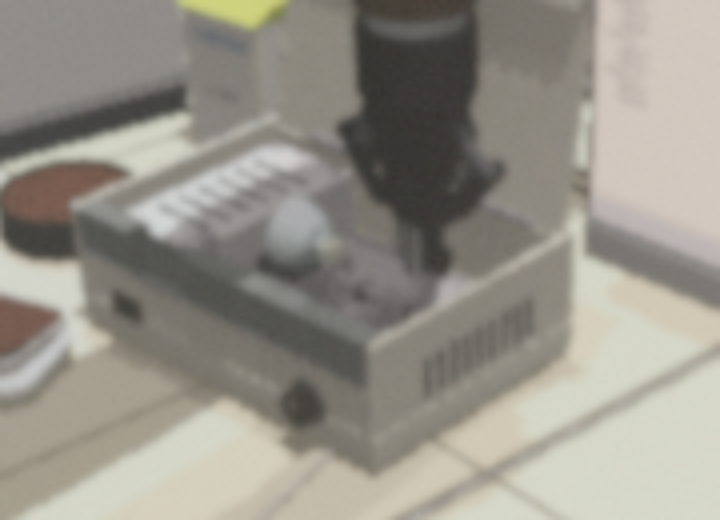

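The crop shows the grip pushed to the back at pixel (440,250) and the lamp raised at (300,235). The tip reads x=41 mm, which is the end of travel. I'll push a little further to feel the stop, then retreat.

Call:
servo_tool([
  [[0,0,0],[-0.002,0,0],0],
  [[0,0,0],[-0.001,0,0],0],
  [[0,0,0],[0,0,0],0],
])

```text
time: 12.4
ee_pos: [0.5853, 0.0798, 0.0732]
tcp_rot: [-180.0, -0.0, -174.0]
wrist_force: [-1.9, -0.2, -1.1]
opening: 0.0001
grasp_force: 0.6
```

Call:
servo_tool([
  [[0,0,0],[0.012,0,0],0],
  [[0,0,0],[0.02,0,0],0],
  [[0,0,0],[0.02,0,0],0],
  [[0,0,0],[0,0,-0.03],0],
  [[0,0,0],[0,0,-0.04],0],
  [[0,0,0],[0,0,-0.04],0],
  [[0,0,0],[0,0,-0.04],0],
  [[0,0,0],[0,0,-0.04],0],
  [[0,0,0],[0.03,0,0],0],
  [[0,0,0],[0.03,0,0],0],
  [[0,0,0],[0,0,0],0],
  [[0,0,0],[0,0,0],0],
])

```text
time: 13.6
ee_pos: [0.4741, 0.0682, 0.2639]
tcp_rot: [180.0, 0.1, -174.0]
wrist_force: [-0.1, -0.5, 0.4]
opening: -0.0
grasp_force: 0.0
```

```bash
python3 - <<'E'
from h import *
print(bx(get_obs()["ee_pos"]),get_obs()["wrist_force"])
for c in ("scene","wrist"):
    im,d=camera(c)
    print(c,[(bx(w(c,r["xyz"])),round(r["score"],2)) for r in mark_of("lever_tip",c)[:2]],[(bx(w(c,r["xyz"])),round(r["score"],2)) for r in mark_of("lamp",c)[:2]],[(bx(w(c,r["xyz"])),round(r["score"],2)) for r in recognise("latch",c)[:2]])
    if c=="scene":
        cv2.imwrite("pics/s4c.png",cv2.resize(im[140:300,200:420,::-1],None,fx=3,fy=3))
        P,u,v=cloud(c,d); Q=np.c_[(P-E0)@EX,(P-E0)@EY,P[:,2]]
        s=(abs(Q[:,1])<.13)&(Q[:,0]>.08)&(Q[:,0]<.16)
        print([(z,np.round(np.median(Q[s&(abs(Q[:,2]-z)<.006),0]),3)) for z in (.13,.16,.19,.22,.25)])
E
```

```text
[-0.0898 -0.0754  0.2639] [-0.14984779 -0.45588811  0.37202351]
scene [(array([ 0.0435, -0.0701,  0.0834]), 0.73)] [(array([0.0054, 0.0094, 0.0744]), 0.67), (array([ 0.0427, -0.0743,  0.082 ]), 0.56)] [(array([-0.0827,  0.0543,  0.0825]), 0.45)]
[(0.13, np.float64(0.098)), (0.16, np.float64(0.104)), (0.19, np.float64(0.11)), (0.22, np.float64(0.115)), (0.25, np.float64(0.118))]
wrist [] [(array([0.0041, 0.0024, 0.0763]), 0.75), (array([-0.0955,  0.0015,  0.0937]), 0.48)] [(array([-0.0786,  0.0533,  0.0829]), 0.93)]
```

View pics/s4c.png

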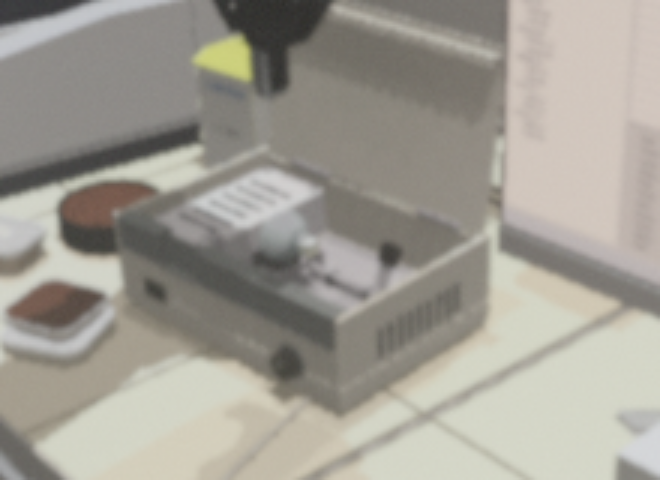

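The crop shows the lid up, the lever grip leaning back at (390,252) and the lamp raised at (280,238). I never felt a hard stop, so I'll measure the lever's lean from depth before handing in.

```bash
python3 - <<'E'
from h import *
for c in ("scene","top"):
    im,d=camera(c); P,u,v=cloud(c,d); Q=np.c_[(P-E0)@EX,(P-E0)@EY,P[:,2]]
    s=(abs(Q[:,1]+.075)<.02)&(Q[:,0]>-.04)&(Q[:,0]<.08)&(Q[:,2]>.05)&(Q[:,2]<.11)
    q=Q[s]; q=q[np.argsort(-q[:,2])]; print(c,len(q),np.round(q[:25]*1000,0).tolist())
E
```

```text
scene 80 [[38.0, -73.0, 83.0], [40.0, -83.0, 83.0], [35.0, -76.0, 83.0], [38.0, -70.0, 82.0], [36.0, -83.0, 82.0], [40.0, -86.0, 81.0], [33.0, -78.0, 81.0], [41.0, -78.0, 81.0], [43.0, -73.0, 81.0], [39.0, -84.0, 81.0], [36.0, -72.0, 81.0], [37.0, -78.0, 80.0], [36.0, -86.0, 80.0], [41.0, -75.0, 80.0], [34.0, -74.0, 79.0], [39.0, -87.0, 79.0], [34.0, -81.0, 79.0], [38.0, -66.0, 78.0], [37.0, -81.0, 78.0], [34.0, -84.0, 77.0], [35.0, -69.0, 77.0], [34.0, -74.0, 77.0], [37.0, -85.0, 77.0], [36.0, -76.0, 76.0], [34.0, -80.0, 76.0]]
top 0 []
```

Depth agrees with full travel, but the margin is within its error. There is plenty of time, so I'll repeat the push a few mm deeper to be sure.

Call:
servo_tool([
  [[0,0,0],[-0.03,0,0],0],
  [[0,0,0],[-0.03,0,0],0],
  [[0,0,0],[0,0,0.04],0],
  [[0,0,0],[0,0,0.04],0],
  [[0,0,0],[0,0,0.04],0],
  [[0,0,0],[0,0,0.04],0],
  [[0,0,0],[0,0,0.03],0],
  [[0,0,0],[0,0,0],0],
  [[0,0,0],[-0.02,0,0],0],
  [[0,0,0],[-0.02,0,0],0],
  [[0,0,0],[-0.008,0,0],0],
  [[0,0,0],[0,0,0],0],
])

```text
time: 15.3
ee_pos: [0.5824, 0.0795, 0.0744]
tcp_rot: [180.0, 0.1, -174.0]
wrist_force: [-0.3, 0.1, 0.2]
opening: -0.0003
grasp_force: 0.0
```

Call:
servo_tool([
  [[0,0,0],[-0.003,0,0],0],
  [[0,0,0],[-0.002,0,0],0],
  [[0,0,0],[0,0,0],0],
])

```text
time: 15.6
ee_pos: [0.5858, 0.0798, 0.0736]
tcp_rot: [180.0, -0.0, -174.0]
wrist_force: [-3.0, -1.3, 4.0]
opening: 0.0
grasp_force: 2.0
```

The arm lagged the command and the force rose, so the lever is at its stop. I'll retreat and hand in.

Call:
servo_tool([
  [[0,0,0],[0.012,0,0],0],
  [[0,0,0],[0.02,0,0],0],
  [[0,0,0],[0.02,0,0],0],
  [[0,0,0],[0,0,-0.03],0],
  [[0,0,0],[0,0,-0.04],0],
  [[0,0,0],[0,0,-0.04],0],
  [[0,0,0],[0,0,-0.04],0],
  [[0,0,0],[0,0,-0.04],0],
  [[0,0,0],[0.03,0,0],0],
  [[0,0,0],[0.03,0,0],0],
  [[0,0,0],[0,0,0],0],
  [[0,0,0],[0,0,0],0],
])

```text
time: 16.8
ee_pos: [0.4747, 0.0683, 0.2639]
tcp_rot: [180.0, 0.1, -174.0]
wrist_force: [-0.3, 0.2, 0.4]
opening: 0.0001
grasp_force: 0.0
```

```bash
python3 - <<'E'
from h import *
c="scene"; im,d=camera(c)
print([(bx(w(c,r["xyz"])),round(r["score"],2)) for n in ("lever_tip","lamp") for r in mark_of(n,c)[:1]])
print(bx(get_obs()["ee_pos"]),job_done())
E
```

```text
[(array([ 0.0453, -0.0754,  0.0826]), 0.74), (array([0.0024, 0.013 , 0.0771]), 0.5)]
the job is handed in; nothing more can be done
[-0.0885 -0.0754  0.263 ] None
```

I pressed the latch in the groove at box y +54 mm, the lid sprang fully open, and I pushed the ejector lever to its stop so the lamp rose; the arm is clear and the job is handed in at about 17 s, with no verdict reported back.

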